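Snap the one fitting lid onto the dry-storage canister

ROBOT

A 6-joint arm with a two-finger parallel gripper is mounted at the origin on a cart in front of the work surface, level with it; the furniture and walls round the work are solid. World frame = base frame: x ahead of the robot, y to its left, z up, the work surface at z = 0. Lengths are in m, angles in degrees, forces in N, time in s.
With the tool pointing down it reaches from about 0.3 to 0.85 m from the base axis. Payload 4.2 kg.
Tool frame: the origin (TCP) lies midway between the tips of the shut fingers; the grasp point (between the pads) lies 19 mm behind it; z points along the fingers, y is the line along which they close (so a half turn about z gives the same grasp; the last joint's range is limited). The gripper opens to 91 mm and grips with 3 to 60 N. Pads are 32 mm wide; open, the fingers measure 118 mm over their backs; the gripper's body (76 mm by 178 mm) begins 60 mm behind the grasp point.
Start: joints at [-78.438, 18.312, 89.639, -0, 72.044, -1.146], TCP at [0.126, -0.561, 0.214] pointing down, gripper open.
Joint ranges: [-177.97, 177.97], [-48.28, 115.42], [12.27, 149.76], [-77.06, 257.06], [2.81, 150.46], [-146.56, 146.56]. Speed limits (degrees/s): [147.25, 147.25, 180, 180, 180, 180].

INTERFACE

Orientations are given as [roll, pitch, yaw] about the fixed x, y, z axes, in that order (R = Rz(yaw) Ry(pitch) Rx(roll)).
In Python, from rig import robot, get_image gives the robot as it stands (robot), with the cameras as plain functions.
- The arm moves only by the tool creep_tool, called after ">>>" in YAML: its name, and indented under it one key for each argument. Schema: {"type":"object","properties":{"deltas":{"type":"array","items":{"type":"number"},"minItems":4,"maxItems":80},"aperture":{"type":"number"},"grip_n":{"type":"number"},"only":{"type":"string"},"quiet":{"type":"boolean"},"lines":{"type":"string"}},"required":["deltas"],"additionalProperties":false}. deltas is one flat list of numbers that holds 1 to 20 rows one after another, with no inner brackets; each row has 4 numbers: dx, dy, dz in shares of the most that a row can go, 1 being 62.5 mm, then a turn about the tool's z in fractions of the full range, 1 being 360 degrees; each row shifts and turns the commanded pose from where the row before left it, along the tool's axes as they then stand; what a row does not reach is not made up. A row lasts 1/8 s, in which the tool goes at most 0.0625 m and 10.7 degrees, less where a joint would pass 70% of its speed; a pose out of reach is approached as far as the arm can. aperture is the opening from 0.0 (shut) to 1.0 (fully open), set as the call begins (left out keeps the last). The fingers move at their own pace and stop on an object; grip_n is the grip in N (left out, the last holds). Time passes only in rows, so rows that do not move let the fingers close. The tool returns the time, the measured TCP pose, the force, the opening and the grip force at its end. only (a regular expression) keeps the lines of the reply that match it, lines (a string "A,B") keeps lines A to B, and quiet returns only ok. A shift or turn number past 1, either way, is cut back to 1. Input that does not fit is refused with a message, and nothing moves.
- robot.state(): the state, without advancing time (a new reading comes with each control period).
- get_image(name): name is "scene" or "top" or "wrist"; returns a dict with "frame" (420x560x3 uint8, red, green, blue), "K" (3x3 intrinsics, pixels), "extrinsics" (4x4, takes a point from world to camera coordinates). Camera axes: x right, y up, looking along -z (the intrinsics and any distortion apply to the point x, -y, -z); pixel columns grow to the right and rows downward; lengths in m; the calibration is good to about 2 mm. A picture is of the moment at which its call begins. There is no depth.
- robot.job_done(): hands the job in; it is judged then, once.
The state is a dict: "t": time; "qpos": joint angles; "qd": joint speeds; "effort": joint torques, N m; "tool_pos": TCP position; "eef_rot": TCP orientation; "force": force on the tool from outside, world axes, zero at the start; "wrist_torque": the same for the moment, N m; "finger_gap": opening from 0.0 (shut) to 1.0 (fully open); "gripper_force": force on a finger pad.
Only numpy, scipy, OpenCV 4.12 (cv2) and the standard library are available. Lean on these libraries where they do the work, as an engineer would, in place of code of your own. Each camera call takes 0.05 s, during which the arm holds its last target. There are 200 camera calls.

TASK

The spare filter cube beside the microscope is kept in the open metal canister. Three look-alike lids lie on the table: find the one that fits the canister, set it on and press it down until it snaps fully home, level and flush on the rim. Leave the two lids that do not fit on the table, off the canister.

Things in the scene. Friction and masses are not known exactly. Their poses are not given: they have to be found in the camera images.
- canister: Open aluminium canister, fixed, 76 mm high, rim dia 81, black cube inside. Origin: centre of its underside. Bore dia 62, flared to 75 in the top 8 mm as a guide. Three sprung balls in the bore stop a plug merely laid in, about 10 mm too high; press with about 5 to 12 N to snap it past them. Home: lid origin 52 mm above this one, flange on the rim. A wide plug stays proud, a narrow one is loose.
- lid_a: Loose grey plastic round lid, upright on the table, its flange 66 mm in diameter; a look-alike of the other two in another width. Origin: centre of its underside; z up. Above the origin: plug 0-24 mm (cone from dia 30 to dia 43 at 8-10 mm, then a snap groove), flange 24-28 mm, grip knob dia 24 at 28-54 mm, taken from above. 40 to 85 g.
- lid_b: Loose grey plastic round lid, upright on the table, its flange 80 mm in diameter; a look-alike of the other two in another width. Origin: centre of its underside; z up. Above the origin: plug 0-24 mm (cone from dia 44 to dia 57 at 8-10 mm, then a snap groove), flange 24-28 mm, grip knob dia 24 at 28-54 mm, taken from above. 40 to 85 g.
- lid_c: Loose grey plastic round lid, upright on the table, its flange 94 mm in diameter; a look-alike of the other two in another width. Origin: centre of its underside; z up. Above the origin: plug 0-24 mm (cone from dia 58 to dia 71 at 8-10 mm, then a snap groove), flange 24-28 mm, grip knob dia 24 at 28-54 mm, taken from above. 40 to 85 g.

How it is judged:
By the outcome, as a careful person would: the job done as asked, in the order asked, and still so for the second after the job is handed in, with the robot touching nothing.
It also fails if it takes over 40 s, if anything falls off the work surface, if the arm or the gripper's body presses on something with over 40 N, if the wrist force passes 120 N, or if a joint passes its speed limit or range.

## Working session

There is one attempt and no reset: what is moved stays moved. The work goes in short steps, Python scripts to look and compute and a tool call to move; the robot and the scene stay as the last step left them, time stands still between calls to the robot, and variables do not carry over. Pictures are saved under pics/ and viewed, at most 10 in all, crops included, and the job is handed in when it is done.

```bash
ls; mkdir -p pics; python3 - <<'E'
from rig import robot, get_image
import cv2,numpy as np,pickle
d={}
for n in("scene","top"):
    r=get_image(n);d[n]=r
    cv2.imwrite(f"pics/{n}0.png",r["frame"][:,:,::-1]);print(n,r["K"],r["extrinsics"],[k for k in r])
pickle.dump(d,open("d0.pkl","wb"))
s=robot.state();print(s)
E
```

```text
pics
rig.py
scene [[542.24742137   0.         269.91784016]
 [  0.         542.24742137 212.98544749]
 [  0.           0.           1.        ]] [[-9.00168815e-01 -4.35540429e-01 -7.98986160e-04  4.39869451e-01]
 [ 2.96073448e-01 -6.13263790e-01  7.32289585e-01 -2.72768048e-01]
 [-3.19431710e-01  6.58947690e-01  6.80992896e-01 -6.84552185e-01]
 [ 0.00000000e+00  0.00000000e+00  0.00000000e+00  1.00000000e+00]] ['frame', 'K', 'extrinsics']
top [[514.40969751   0.         275.08679673]
 [  0.         514.40969751 210.58717569]
 [  0.           0.           1.        ]] [[-0.02860867 -0.999287   -0.02463795 -0.11096098]
 [ 0.99585536 -0.03062195  0.08564108 -0.52352848]
 [-0.08633448 -0.02208575  0.99602137 -0.87134264]
 [ 0.          0.          0.          1.        ]] ['frame', 'K', 'extrinsics']
{'t': 0.1, 'qpos': array([-7.84382411e+01,  1.83482932e+01,  8.96995144e+01, -3.16389545e-03,
        7.20415057e+01, -1.14476035e+00]), 'qd': array([ 0.04362998, -0.03200409, -0.06493384, -0.01005942, -0.1432347 ,
        0.07891231]), 'effort': array([-1.29004843e-04, -4.13333166e+01, -2.32510847e+01,  7.28520867e-02,
        4.22398467e-02, -6.35377592e-05]), 'tool_pos': array([ 0.12638233, -0.5604894 ,  0.21320051]), 'eef_rot': array([-1.79910644e+02,  1.22327904e-03,  1.27074981e+01]), 'force': array([-0.7925071 , -0.38285576,  0.59639246]), 'wrist_torque': array([0.00854099, 0.00608991, 0.01913407]), 'gripper_force': 0.0, 'finger_gap': 0.9991527295735659}
```

View pics/scene0.png

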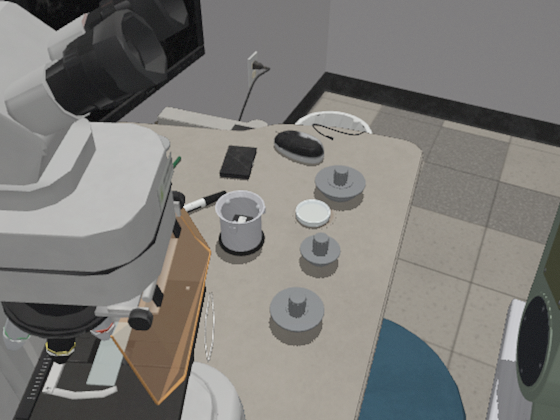

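View pics/top0.png

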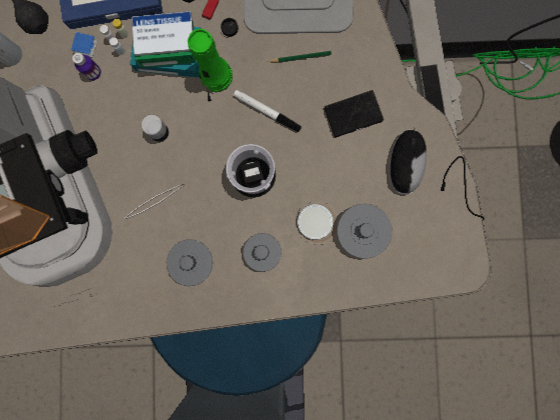

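The top view shows three lids at about (189,262), (262,252) and (363,231), and the canister at (250,170). The middle lid is the smallest. Next I'll measure the widths.

```bash
cat >h.py <<'E'
import numpy as np,cv2
def ray(r,u,v,z):
    K,E=r["K"],r["extrinsics"];R,t=E[:3,:3],E[:3,3]
    p=np.linalg.inv(K)@[u,v,1];d=R.T@(p*[1,-1,-1]);c=-R.T@t
    return c+d*(z-c[2])/d[2]
def blob(r,u,v,z,lo=40,h=45):
    """grey-blob contour near u,v -> centre, diameter on plane z"""
    f=r["frame"].astype(int);m=((f[...,0]-f[...,2]<6)&(f.mean(2)>lo)).astype(np.uint8)
    w=np.zeros_like(m);w[max(0,v-h):v+h,max(0,u-h):u+h]=1
    m=cv2.morphologyEx(m*w,cv2.MORPH_OPEN,np.ones((3,3)))
    cs=cv2.findContours(m,cv2.RETR_EXTERNAL,cv2.CHAIN_APPROX_NONE)[0]
    c=cv2.convexHull(max(cs,key=cv2.contourArea))[:,0]
    P=np.array([ray(r,*q,z)[:2] for q in c],np.float32)
    e=cv2.fitEllipse(P);return np.round(e[0],4),np.round(np.array(e[1])*1000,1),len(c)
E
python3 - <<'E'
from h import *;import pickle
d=pickle.load(open("d0.pkl","rb"))
for n,L in(("top",[(189,262,.026),(262,252,.026),(363,231,.026),(250,170,.076)]),("scene",[(297,312,.026),(320,252,.026),(340,184,.026),(240,210,.076)])):
    for u,v,z in L:
        print(n,d[n]["frame"][v,u+14],blob(d[n],u,v,z,h=32 if n=="top" else 30))
t=d["top"]["frame"]
cv2.imwrite("pics/topz.png",cv2.resize(t[130:290,150:400],None,fx=3,fy=3,interpolation=cv2.INTER_CUBIC)[:,:,::-1])
E
```

```text
top [107 106 108] (array([0.4349, 0.0238]), array([77.8, 79.1]), 24)
top [113 113 113] (array([ 0.4491, -0.1012]), array([64.4, 64.9]), 25)
top [113 113 115] (array([ 0.4805, -0.2774]), array([92.7, 93. ]), 31)
top [10 15 12] (array([ 0.5854, -0.0889]), array([79.5, 83.4]), 27)
scene [143 146 147] (array([0.4344, 0.0229]), array([79.1, 81.6]), 31)
scene [141 142 145] (array([ 0.4487, -0.1025]), array([63.4, 73.1]), 25)
scene [141 142 145] (array([ 0.4792, -0.2758]), array([ 91.8, 105.1]), 24)
scene [125 126 128] (array([ 0.5745, -0.0679]), array([ 88.2, 135.3]), 19)
```

View pics/topz.png

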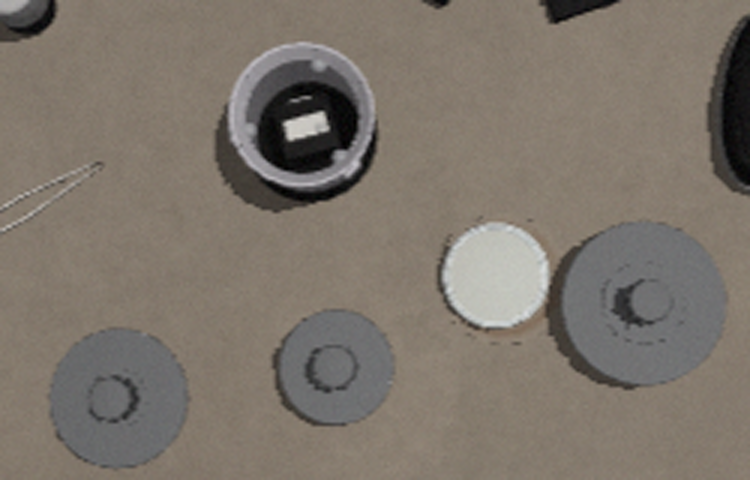

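lid_b (about 80 mm) is at (0.4347, 0.0234). I'll turn the tool, then travel to a point above it.

The rows are not in the units I measure in: shifts go in shares of 62.5 mm and turns go in shares of 360 degrees. I convert before sending: -9.66 degrees / 360 = -0.0268.

>>> creep_tool:
  deltas: [0,0,0,-0.0268,0,0,0,-0.0268,0,0,0,-0.0268,0,0,0,-0.0268,0,0,0,-0.0268,0,0,0,-0.0268,0,0,0,-0.0268,0,0,0,-0.0268]
  aperture: 0.8

```text
t: 1.1
tool_pos: [0.1264, -0.5606, 0.2135]
eef_rot: [-180.0, -0.1, 90.3]
force: [0.5, 0.2, 0.2]
finger_gap: 0.801
gripper_force: 0.0
```

```bash
python3 - <<'E'
from h import *;import pickle
d=pickle.load(open("d0.pkl","rb"))
# canister rim: bright lavender ring, top view
r=d["top"];f=r["frame"].astype(int)
m=((f[...,2]-f[...,0]>4)&(f.mean(2)>100)).astype(np.uint8);w=0*m;w[138:202,218:282]=1
c=cv2.convexHull(np.vstack(cv2.findContours(m*w,cv2.RETR_EXTERNAL,cv2.CHAIN_APPROX_NONE)[0]))[:,0]
P=np.array([ray(r,*q,.076)[:2] for q in c],np.float32);print("top",cv2.fitEllipse(P),cv2.minEnclosingCircle(P),len(c))
r=d["scene"];f=r["frame"].astype(int)
m=((f[...,2]-f[...,0]>2)&(f.mean(2)>120)).astype(np.uint8);w=0*m;w[185:255,208:275]=1
c=cv2.convexHull(np.vstack(cv2.findContours(m*w,cv2.RETR_EXTERNAL,cv2.CHAIN_APPROX_NONE)[0]))[:,0]
c=c[c[:,1]<212];P=np.array([ray(r,*q,.076)[:2] for q in c]);A=np.c_[2*P,np.ones(len(P))]
x=np.linalg.lstsq(A,(P**2).sum(1),rcond=None)[0];print("scene",x[:2],2*np.sqrt(x[2]+x[0]**2+x[1]**2),len(c))
E
```

```text
top ((0.5917224287986755, -0.0896863341331482), (0.05028478428721428, 0.07190287858247757), 136.5574951171875) ((0.589566707611084, -0.08760537207126617), 0.03451978415250778) 6
scene [ 0.58658407 -0.08845723] 0.0790095989291365 12
```

>>> creep_tool:
  deltas: [0.848,0.448,0,0,0.848,0.448,0,0,0.848,0.448,0,0,0.848,0.448,0,0,0.848,0.448,0,0,0.848,0.448,0,0,0.848,0.448,0,0,0.848,0.448,0,0,0.848,0.448,0,0,0.848,0.448,0,0,0.848,0.448,0,0,0,0,0,0,0,0,0,0]

```text
t: 2.72
tool_pos: [0.4339, 0.0218, 0.2135]
eef_rot: [-179.9, 0.0, 90.0]
force: [-0.3, 0.7, -0.3]
finger_gap: 0.798
gripper_force: 0.0
```

```bash
python3 - <<'E'
from rig import robot, get_image
import cv2,pickle
s=robot.state();print(s["tool_pos"],s["eef_rot"],s["qpos"].round(1),s["force"])
r=get_image("wrist");pickle.dump(r,open("w1.pkl","wb"));cv2.imwrite("pics/w1.png",r["frame"][:,:,::-1])
E
```

```text
[0.43394127 0.02179622 0.21345199] [-1.79907079e+02  3.87527401e-02  9.00366455e+01] [  1.4   5.6 106.5  -0.   68.    1.4] [-0.27778032  0.67208153 -0.32871645]
```

View pics/w1.png

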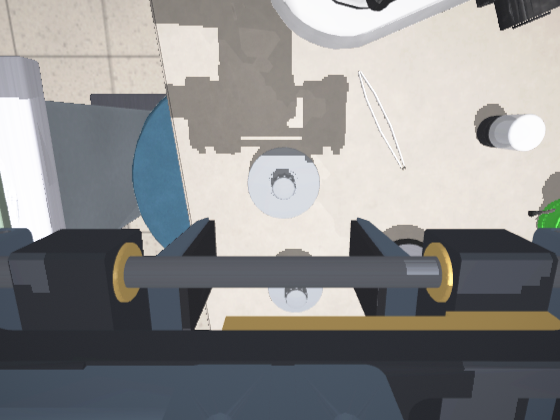

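```bash
python3 - <<'E'
from h import *;import pickle
r=pickle.load(open("w1.pkl","rb"));E=r["extrinsics"];print(r["K"][0],-E[:3,:3].T@E[:3,3],E[:3,:3].round(3))
for z in(.028,.054):
    p=np.array([.4347,.0234,z,1]);q=(E@p)[:3]*[1,-1,-1];q=r["K"]@q;print(q[:2]/q[2])
for p in([.586,-.0885,.076,1],):
    q=(E@p)[:3]*[1,-1,-1];q=r["K"]@q;print(q[:2]/q[2])
E
```

```text
[330.27934343   0.         282.36286098] [0.43461016 0.08738584 0.3843203 ] [[ 1.     0.    -0.001]
 [-0.     0.971 -0.238]
 [ 0.001  0.238  0.971]]
[282.65777767 183.52548929]
[282.66269464 188.05069068]
[429.08332227 298.60638981]
```

The wrist view shows lid_b's flange at (284,183) and its knob at (284,188), within about 1 px of the prediction. Now I'll descend and grip.

In the tool's units: 0.045 m is 0.72, 0.0016 m is 0.0256.

>>> creep_tool:
  deltas: [0.0256,0.016,0.72,0,0,0,0.72,0,0,0,0.72,0,0,0,0.36,0,0,0,0.24,0,0,0,0.152,0,0,0,0,0,0,0,0,0]
  aperture: 0.6

```text
t: 3.78
tool_pos: [0.4361, 0.0232, 0.0326]
eef_rot: [179.9, 0.0, 89.9]
force: [0.6, -0.9, -0.2]
finger_gap: 0.598
gripper_force: 0.0
```

>>> creep_tool:
  deltas: [0,0,0,0,0,0,0,0,0,0,0,0,0,0,0,0,0,0,0,0,0,0,0,0]
  aperture: 0
  grip_n: 45

```text
t: 4.53
tool_pos: [0.4356, 0.0236, 0.032]
eef_rot: [-180.0, 0.0, 90.0]
force: [-0.3, -0.4, 1.8]
finger_gap: 0.253
gripper_force: 45.0
```

Gripped: the gap of about 23 mm fits the knob. I'll lift, move to the −y side of the canister and look.

In the tool's units: -0.055 m is -0.88, -0.05 m is -0.8.

>>> creep_tool:
  deltas: [0,0,-0.32,0,0,0,-0.88,0,0,0,-0.88,0,-0.64,0.48,0,0,-0.8,0.64,0,0,-0.8,0.64,0,0,-0.8,0.64,0,0,0,0,0,0,0,0,0,0,0,0,0,0]

```text
t: 5.78
tool_pos: [0.5818, -0.1617, 0.1619]
eef_rot: [-180.0, -0.0, 90.0]
force: [-0.0, 0.1, -1.5]
finger_gap: 0.254
gripper_force: 45.0
```

```bash
python3 - <<'E'
from rig import robot, get_image
from h import *
import cv2,pickle
s=robot.state();print(s["tool_pos"],s["eef_rot"],s["force"])
r=get_image("wrist");pickle.dump(r,open("w2.pkl","wb"));cv2.imwrite("pics/w2.png",r["frame"][:,:,::-1])
t=pickle.load(open("d0.pkl","rb"))["top"];print(ray(t,250.5,168.3,.076))
p=np.array([.586,-.0885,.076,1]);q=(r["extrinsics"]@p)[:3]*[1,-1,-1];q=r["K"]@q;print(q[:2]/q[2])
E
```

```text
[ 0.58182768 -0.16171285  0.16191612] [-1.79952600e+02 -2.04381093e-02  9.00467396e+01] [-0.02163814  0.05586887 -1.54451264]
[ 0.5861179  -0.08931213  0.076     ]
[287.19729582 112.96836964]
```

View pics/w2.png

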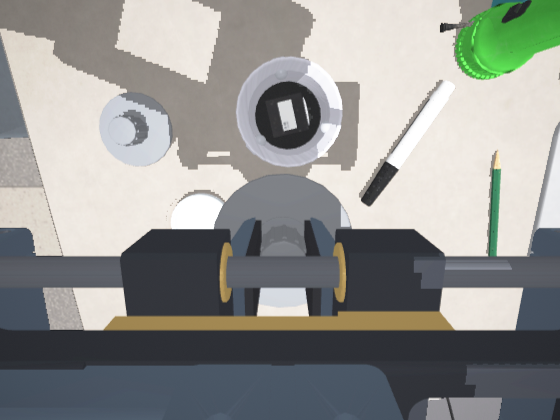

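The wrist view shows the rim spanning columns 236–342 and rows 57–166. The held lid's flange spans columns 215–351, with its front edge at row 174.

```bash
python3 - <<'E'
from h import *
import pickle
r=pickle.load(open("w2.pkl","rb"));f=lambda *a:ray(r,*a)[:2].round(4)
print("rim",f(236,111,.076),f(342,111,.076),f(289,57,.076),f(289,166,.076))
print("flange front/left/right",f(283,174,.158),f(214.5,232,.157),f(351.5,232,.157))
E
```

```text
rim [ 0.5476 -0.0871] [ 0.627  -0.0871] [ 0.5872 -0.0495] [ 0.5876 -0.1283]
flange front/left/right [ 0.5827 -0.1224] [ 0.5444 -0.1552] [ 0.6211 -0.1552]
```

In the tool's units: 0.037 m is 0.592, 0.0046 m is 0.0736.

>>> creep_tool:
  deltas: [0.592,0.0736,0,0,0.584,0,0,0,0,0,0,0,0,0,0,0,0,0,0.48,0,0,0,0.32,0,0,0,0.128,0,0,0,0,0,0,0,0,0]

```text
t: 6.95
tool_pos: [0.588, -0.0898, 0.1049]
eef_rot: [179.9, 0.0, 90.0]
force: [0.4, 0.3, -1.4]
finger_gap: 0.251
gripper_force: 45.0
```

>>> creep_tool:
  deltas: [0,0,0,0,0,0,0,0]

```text
t: 7.2
tool_pos: [0.5876, -0.0893, 0.1045]
eef_rot: [179.9, 0.0, 90.0]
force: [-0.2, 1.1, -0.5]
finger_gap: 0.253
gripper_force: 45.0
```

>>> creep_tool:
  deltas: [0,0,0.048,0,0,0,0.048,0,0,0,0.032,0,0,0,0,0]

```text
t: 7.7
tool_pos: [0.5872, -0.0893, 0.0956]
eef_rot: [-180.0, -0.0, 90.0]
force: [-0.4, -0.7, -0.8]
finger_gap: 0.252
gripper_force: 45.0
```

In the tool's units: 0.001 m is 0.016, -0.0008 m is -0.0128.

>>> creep_tool:
  deltas: [0.016,-0.0128,0,0,0,0,0,0]

```text
t: 7.95
tool_pos: [0.5865, -0.0883, 0.096]
eef_rot: [180.0, 0.0, 90.0]
force: [0.3, -1.0, 0.3]
finger_gap: 0.254
gripper_force: 45.0
```

>>> creep_tool:
  deltas: [0,0,0.032,0,0,0,0.032,0,0,0,0,0]

```text
t: 8.32
tool_pos: [0.5869, -0.0885, 0.0931]
eef_rot: [179.9, 0.0, 90.0]
force: [-1.3, -0.5, 5.7]
finger_gap: 0.254
gripper_force: 45.0
```

>>> creep_tool:
  deltas: [0,0,0.024,0,0,0,0.024,0,0,0,0,0]

```text
t: 8.7
tool_pos: [0.5876, -0.0885, 0.0907]
eef_rot: [179.8, 0.0, 90.0]
force: [-1.1, -0.5, 8.0]
finger_gap: 0.252
gripper_force: 45.0
```

Contact came at the expected height, about 10 mm above home. I'll keep pressing.

In the tool's units: 0.002 m is 0.032, 0.001 m is 0.016.

>>> creep_tool:
  deltas: [0,0,0.032,0,0,0,0.016,0,0,0,0,0]

```text
t: 9.07
tool_pos: [0.5864, -0.0882, 0.0849]
eef_rot: [-180.0, -0.0, 90.0]
force: [2.6, 0.6, -7.9]
finger_gap: 0.247
gripper_force: 45.0
```

>>> creep_tool:
  deltas: [0,0,0.032,0,0,0,0.016,0,0,0,0,0]

```text
t: 9.45
tool_pos: [0.5865, -0.0883, 0.0839]
eef_rot: [180.0, 0.0, 90.0]
force: [-1.9, 0.4, 4.9]
finger_gap: 0.255
gripper_force: 45.0
```

In the tool's units: 0.001 m is 0.016.

>>> creep_tool:
  deltas: [0,0,0.016,0,0,0,0.016,0,0,0,0,0,0,0,0,0]

```text
t: 9.95
tool_pos: [0.5865, -0.0883, 0.0838]
eef_rot: [179.9, 0.0, 90.0]
force: [-4.8, 1.8, 16.3]
finger_gap: 0.249
gripper_force: 45.0
```

It snapped and is now seated: z holds at 0.084 while the force rises. I'll relieve the press, release and lift clear.

In the tool's units: -0.001 m is -0.016.

>>> creep_tool:
  deltas: [0,0,-0.016,0,0,0,0,0]

```text
t: 10.2
tool_pos: [0.5865, -0.0883, 0.0839]
eef_rot: [179.9, 0.0, 90.0]
force: [-3.6, 1.6, 11.3]
finger_gap: 0.252
gripper_force: 45.0
```

>>> creep_tool:
  deltas: [0,0,0,0,0,0,0,0,0,0,0,0,0,0,0,0]
  aperture: 0.55

```text
t: 10.7
tool_pos: [0.5864, -0.0884, 0.0816]
eef_rot: [-180.0, 0.0, 90.0]
force: [-0.0, 0.6, 0.6]
finger_gap: 0.551
gripper_force: 0.0
```

>>> creep_tool:
  deltas: [0,0,-0.32,0,0,0,-0.8,0,0,0,-0.8,0,-0.8,0,0,0,-0.96,0,0,0,-0.96,0,0,0,-0.96,0,0,0,-0.96,0,0,0,0,0,0,0]

```text
t: 11.82
tool_pos: [0.5855, -0.3827, 0.2006]
eef_rot: [-179.9, 0.0, 89.7]
force: [0.4, 1.0, -0.0]
finger_gap: 0.549
gripper_force: 0.0
```

```bash
python3 - <<'E'
from rig import robot, get_image
from h import *
t=get_image("top");s=get_image("scene")
a=cv2.resize(t["frame"][120:290,150:400],(400,272));b=cv2.resize(s["frame"][160:330,180:380],None,fx=2,fy=2)[:272+68]
cv2.imwrite("pics/end.png",np.hstack([cv2.copyMakeBorder(a,0,68,0,0,0),b])[:,:,::-1])
print(blob(t,250,170,.08,h=32))
E
```

```text
(array([ 0.5848, -0.0894]), array([78.7, 83.8]), 29)
```

View pics/end.png

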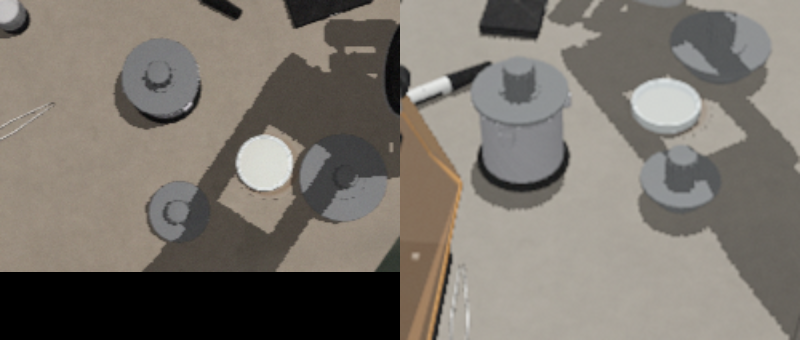

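The right half of the picture shows lid_b level and flush on the canister, with its flange at about (520,92). The other two lids are still on the table.

```bash
python3 -c "
from rig import robot, get_image
print(robot.job_done())"
```

```text
the job is handed in; nothing more can be done
None
```

lid_b, the 80 mm lid, is snapped fully home on the canister and looks level and flush in the final pictures; lid_a and lid_c are still on the table, and the job was handed in at about 12 s.

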